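# Lock the two case covers with their quarter-turn fasteners

## Robot

A 6-joint arm with a two-finger parallel gripper is mounted at the origin on a cart in front of the work surface, level with it; the furniture and walls round the work are solid. World frame = base frame: x ahead of the robot, y to its left, z up, the work surface at z = 0. Lengths are in mm, angles in rad, forces in N, time in s.
With the tool pointing down it reaches from about 350 to 875 mm from the base axis. Payload 15.5 kg.
Tool frame: the origin (TCP) lies where the fingers leave the gripper's body, on its centre line; the fingertips stand 73 mm ahead of it and the grasp point (between the pads) lies 54 mm ahead of it; z points along the fingers, y is the line along which they close (so a half turn about z gives the same grasp; the last joint's range is limited). The gripper opens to 85 mm and grips with 20 to 120 N. Pads are 22 mm wide; open, the fingers measure 114 mm over their backs; the gripper's body (76 mm by 85 mm) begins 54 mm behind the grasp point. The pads swing forward as they close: fully open they stand 13 mm farther back than shut.
Start: joints at [-1.31, 0.494, 1.345, -0, 1.302, -0.096], TCP at [217.714, -585.856, 303.877] pointing down, gripper open.
Joint ranges: [-2.91, 2.91], [-0.82, 2.16], [0.22, 2.67], [-1.22, 4.37], [0.12, 2.79], [-3.08, 3.08]. Speed limits (rad/s): [1.89, 1.89, 2.57, 3.01, 3.01, 3.01].

## Interface

Orientations are given as a rotation vector (axis times angle).
In Python, from rig import bot, cams gives the robot as it stands.
- The arm moves only by the tool servo_tool, never from a script. Its argument "series" is a list of rows, each an object with "delta_pos": the shift along the tool's x, y, z in mm, a list of three; "twist": the turn about the tool's z in rad. In form: [{"delta_pos": [tx, ty, tz], "twist": twist}, ...]. A call has 1 to 8 rows; each row shifts and turns the commanded pose from where the row before left it, along the tool's axes as they then stand; what a row does not reach is not made up. A row lasts 1/10 s, in which the tool goes at most 50 mm and 8.59 degrees, less where a joint would pass 70% of its speed; a pose out of reach is approached as far as the arm can. A call with a gripper value outside its range is refused whole. "gripper" is the finger opening in mm, from 0 to 85.4, set as the call begins (left out, the last holds). The fingers move at their own pace and stop on an object; "newtons" is the grip in N (left out, the last holds). Time passes only in rows, so rows that do not move let the fingers close. It gives the time, the measured TCP pose, the force, the opening and the grip force at its end, in the units of the state.
- bot.read_state(): the state, without advancing time (a new reading comes with each control period).
- cams.camera(name): name is "scene" or "top"; returns the picture (420x560x3 uint8, red, green, blue); there is no depth.
- cams.calibration(name): a dict with "fx", "fy", "cx", "cy" (pixels), "position" and "attitude" of the camera in the world. Camera axes: x right, y up, looking along -z (the intrinsics and any distortion apply to the point x, -y, -z); pixel columns grow to the right and rows downward; lengths in mm; the calibration is good to about 2 mm. A picture is of the moment at which its call begins. calibration takes no time and is no camera call.
- bot.job_done(): hands the job in; it is judged then, once.
The state is a dict: "t": time; "q": joint angles; "qvel": joint speeds; "effort": joint torques, N m; "tool_pos": TCP position; "eef_rot": TCP orientation; "wrist_force": force on the tool from outside, world axes, zero at the start; "torque": the same for the moment, N m; "width": finger opening in mm; "grip_force": force on a finger pad.
Only numpy, scipy, OpenCV 4.12 (cv2) and the standard library are available. Lean on these libraries where they do the work, as an engineer would, in place of code of your own. Each camera call takes 0.05 s, during which the arm holds its last target. There are 200 camera calls.

## Task

The two covers of the grey equipment case are standing proud, each on its slotted quarter-turn fastener. With a fingertip in the slot, turn each fastener clockwise (seen from above) through its quarter turn until it stops and its cover is drawn down flush and locked, in either order. Grasp nothing, and leave the small jar, the capacitor and the spool beside the case where they stand.

Things in the scene. Friction and masses are not known exactly. Their poses are not given: they have to be found in the camera images.
- enclosure: low grey equipment case, fixed, 170 mm deep (x) by 310 mm wide (y); origin at the centre of its underside, z up. Its seal ends 66 mm up; side by side on it lie two 6 mm covers (170 x 152 mm), each up to 5 mm proud when its fastener is open, 0 when locked. A round bare-metal fastener head sits on each at x = 0, y = +78 mm (left), -78 mm (right). Two cable glands stick out 20 mm at the -y end.
- cam_left_slot (a point): left fastener: point on its axis on the slot's floor, 78 mm above the bench locked, 83 mm open. Head 90 mm across; a straight slot 38 mm wide, 14 mm deep, open at both ends, crosses its whole diameter between two pale half-moon cheeks (floor dark). x along the slot, y across, z up the turning axis (turns with the head). Stiff, stays where left: 0.12 N m, 4 to 6 N pushed on a cheek 30 mm from the axis.
- cam_left (a joint): left fastener's angle: 0 = open (slot along the case's x, front to back), grows clockwise seen from above, 1.57 = locked, at a hard stop (slot along the case's y, pointing at two small raised dots on the cover). Starts at 0 to 0.35. Turning lowers its cover evenly, 5 mm over the full quarter turn.
- cam_right_slot (a point): right fastener: the same point and axes as for the left one; the head is identical.
- cam_right (a joint): angle of the right fastener, same meaning and range as for the left one.
- jar: bystander: small white jar with lid, 41 mm across, 42 mm tall, loose; origin at the centre of its underside
- capacitor: bystander: brown upright cylindrical capacitor, 30 mm across, 49 mm tall, loose; origin at the centre of its underside
- spool: bystander: spool of solder standing on its flange, 54 mm across, 36 mm tall, loose; origin at the centre of its underside

How it is judged (in metres and radians):
At the end, for the whole second after the job is handed in: Both fasteners are turned to within 0.12 rad (7 degrees) of their stops (joint values over 1.45), both covers are down flush (slot floors less than 79 mm above the case's underside), and the jar, capacitor and spool stand upright within 20 mm of where they started (value of joint each of cam_left, cam_right above 1.45 rad and z of each of cam_left_slot, cam_right_slot in the frame of enclosure below 0.079 m and distance of each of jar, capacitor, spool from where it was at the start of the episode below 0.02 m and angle between each of jar, capacitor, spool's own z axis and vertical below 0.2 rad); the robot touches nothing.
It fails at once if a bystander (jar, capacitor or spool) is lifted, carried or shoved more than 20 mm (distance of any of jar, capacitor, spool from where it was at the start of the episode above 0.02 m).
It also fails if it takes over 58 s, if anything falls off the work surface, if the arm or the gripper's body presses on something with over 40 N, if the wrist force passes 120 N, or if a joint passes its speed limit or range.

## Working session

There is one attempt and no reset: what is moved stays moved. The work goes in short steps, Python scripts to look and compute and a tool call to move; the robot and the scene stay as the last step left them, time stands still between calls to the robot, and variables do not carry over. Pictures are saved under pics/ and viewed, at most 10 in all, crops included, and the job is handed in when it is done.

Besides the shell and the picture viewer there is one more tool, called after "Emit:" as name(argument=value, ...) on one line, values as JSON. servo_tool: Moves the arm, as the interface text tells. Its arguments: {"type":"object","properties":{"series":{"type":"array"},"gripper":{"type":"number"},"newtons":{"type":"number"}},"required":["series"]}

```bash
mkdir -p pics
python3 - <<'E'
from rig import bot,cams
import cv2
for n in("scene","top"):
    cv2.imwrite(f"pics/{n}0.png",cams.camera(n)[:,:,::-1]); print(n,cams.calibration(n))
print(bot.read_state())
E
```

```text
scene {'fx': 537.8173358155893, 'fy': 537.8173358155893, 'cx': 280.3404105773485, 'cy': 209.44181820039017, 'position': array([ 558.50587492, -404.52550475,  893.65936375]), 'attitude': array([0.58834423, 0.04128759, 0.10345329])}
top {'fx': 535.6902450851682, 'fy': 535.6902450851682, 'cx': 281.5262553093138, 'cy': 208.53487041975387, 'position': array([ 461.45263986,  107.76214682, 1116.52181587]), 'attitude': array([ 0.05247615, -0.02704964, -1.57246627])}
{'t': 0.1, 'q': array([-1.31052447e+00,  4.94105360e-01,  1.34606104e+00,  7.00814760e-05,
        1.30248399e+00, -9.54712436e-02]), 'qvel': array([-0.00011895,  0.00023069, -0.00105206,  0.002541  , -0.00060625,
       -0.00082532]), 'effort': array([ 4.50843057e-03, -8.83589029e+01, -3.84560823e+01,  2.56796848e-04,
        5.22822302e-03, -1.65336110e-05]), 'tool_pos': array([ 217.65496939, -585.62484508,  303.37234566]), 'eef_rot': array([-3.09098843e+00, -5.55641772e-01,  3.09715602e-05]), 'wrist_force': array([-0.23325851, -0.86120246,  0.10704582]), 'torque': array([-0.02362333,  0.00325078, -0.00212316]), 'grip_force': 0.0, 'width': 85.34988782819849}
```

View pics/top0.png

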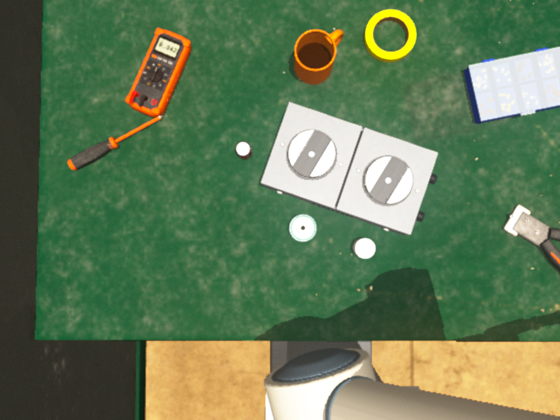

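View pics/scene0.png

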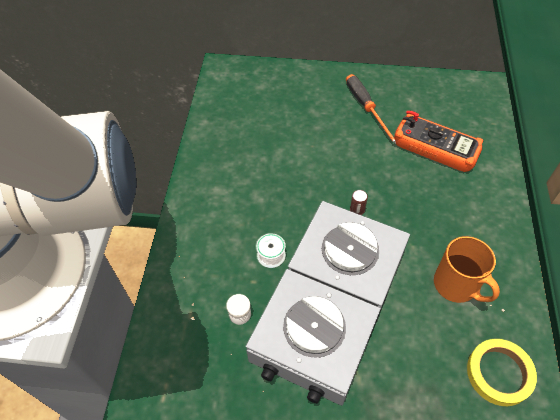

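The top view shows the case with head centres at about (311,153) for the left and (388,180) for the right. The glands are on the right (-y). The jar is at (365,248), the spool at (303,228) and the capacitor at (243,149). The scene view agrees. Next I measure the heads and slot directions.

```bash
cat > h.py <<'E'
import numpy as np,cv2
from rig import bot,cams
from scipy.spatial.transform import Rotation as R
def ray(n,uv,z):
    c=cams.calibration(n);uv=np.atleast_2d(uv).astype(float)
    d=np.c_[(uv[:,0]-c["cx"])/c["fx"],-(uv[:,1]-c["cy"])/c["fy"],-np.ones(len(uv))]@R.from_rotvec(c["attitude"]).as_matrix().T
    p=c["position"];return (p+d*((z-p[2])/d[:,2])[:,None])[:,:2]
def heads(n,seeds,r=40,save=None):
    im=cams.camera(n);hsv=cv2.cvtColor(im,cv2.COLOR_RGB2HSV)
    m=((hsv[...,1]<40)&(hsv[...,2]>225)).astype(np.uint8)
    if save: cv2.imwrite(save,cv2.resize(np.hstack([im[90:250,220:460,::-1],cv2.merge([m*255]*3)[90:250,220:460]]) if n=="top" else im[190:400,230:420,::-1],None,fx=1.6,fy=1.6))
    cn,_=cv2.findContours(m,cv2.RETR_EXTERNAL,cv2.CHAIN_APPROX_NONE)
    for s in seeds:
        cs=[]
        for c in cn:
            M=cv2.moments(c)
            if M["m00"]>150 and np.hypot(M["m10"]/M["m00"]-s[0],M["m01"]/M["m00"]-s[1])<r: cs.append(c)
        P=[ray(n,c[:,0],95) for c in cs]
        if len(P)!=2: print(n,s,"cheeks",len(P),[cv2.contourArea(c) for c in cs]);continue
        (x,y),rad=cv2.minEnclosingCircle(np.vstack(P).astype(np.float32))
        ms=[p.mean(0) for p in P];d=ms[1]-ms[0];a=np.degrees(np.arctan2(d[1],d[0]))-90
        print(n,s,"centre",round(x,1),round(y,1),"rad",round(rad,1),"slot yaw",round((a+90)%180-90,1))
E
python3 - <<'E'
from h import *
heads("top",[(311,153),(388,180)],save="pics/m1.png")
heads("scene",[(351,247),(314,325)])
im=cams.camera("top");hsv=cv2.cvtColor(im,cv2.COLOR_RGB2HSV)
for s in[(311,153),(388,180)]:print(hsv[s[1],s[0]-22:s[0]+23:2,1:].tolist())
E
```

```text
top (311, 153) cheeks 1 [6345.0]
top (388, 180) cheeks 1 [6449.5]
scene (351, 247) centre 618.7 56.8 rad 107.3 slot yaw -45.3
scene (314, 325) cheeks 1 [8991.5]
[[0, 255], [0, 255], [0, 255], [0, 255], [0, 255], [1, 247], [20, 176], [16, 174], [17, 176], [16, 174], [2, 255], [0, 255], [0, 255], [15, 185], [17, 175], [17, 177], [17, 168], [2, 235], [0, 255], [0, 255], [0, 255], [0, 255], [0, 255]]
[[0, 255], [0, 255], [0, 255], [0, 255], [0, 255], [1, 254], [19, 179], [16, 176], [14, 178], [12, 184], [0, 255], [0, 255], [2, 255], [13, 174], [17, 176], [15, 174], [17, 167], [13, 224], [0, 255], [0, 255], [0, 255], [0, 255], [0, 255]]
```

View pics/m1.png

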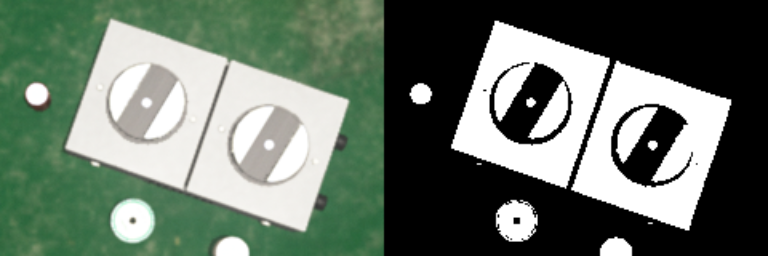

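The right-hand mask merges the cheeks with the cover, but both slots show clearly as dark bands, each with a bright centre dot. I'll use the dark floor and the dot instead.

```bash
cat >> h.py <<'E'
def slots(n,seeds,zf=82,r=19):
    g=cv2.cvtColor(cams.camera(n),cv2.COLOR_RGB2GRAY);out=[]
    for s in seeds:
        D=np.zeros_like(g);cv2.circle(D,s,r,1,-1);v=g[D>0]
        t,_=cv2.threshold(v.reshape(-1,1),0,255,cv2.THRESH_OTSU)
        k,l,st,ce=cv2.connectedComponentsWithStats(((g<=t)&(D>0)).astype(np.uint8))
        i=1+st[1:,4].argmax();yx=np.argwhere(l==i);p=ray(n,yx[:,::-1],zf)
        w,V=np.linalg.eigh(np.cov(p.T));e=V[:,1];yaw=(np.degrees(np.arctan2(e[1],e[0]))+90)%180-90
        b=((g>t)&(D>0)).astype(np.uint8);k,l,st,ce=cv2.connectedComponentsWithStats(b)
        j=[j for j in range(1,k) if st[j,4]<60]
        j=min(j,key=lambda j:np.hypot(*(ce[j]-s))) if j else None
        dot=ray(n,ce[j],zf)[0] if j else None
        q=p@np.array([-e[1],e[0]]);print(n,s,"floor c",p.mean(0).round(1),"yaw",round(yaw,1),"width",round(np.percentile(q,98)-np.percentile(q,2),1),"dot",None if dot is None else dot.round(1))
E
python3 - <<'E'
from h import *
slots("top",[(311,153),(388,180)]);slots("scene",[(351,247),(314,325)])
im=cams.camera("top");hsv=cv2.cvtColor(im,cv2.COLOR_RGB2HSV)
m=((hsv[...,1]<40)&(hsv[...,2]>130)).astype(np.uint8);m[:95]=0;m[240:]=0;m[:,:255]=0;m[:,442:]=0
m=cv2.morphologyEx(m,cv2.MORPH_CLOSE,np.ones((9,9)))
c=max(cv2.findContours(m,0,2)[0],key=cv2.contourArea);p=ray("top",c[:,0],75).astype(np.float32)
print(cv2.minAreaRect(p))
E
```

```text
top (311, 153) floor c [621.4  66.5] yaw -31.1 width 35.9 dot [620.5  66.5]
top (388, 180) floor c [568.2 -82. ] yaw -31.7 width 35.7 dot [568.6 -80.8]
scene (351, 247) floor c [622.2  71.3] yaw -36.2 width 33.9 dot [620.4  68.7]
scene (314, 325) floor c [569.7 -77.6] yaw -34.7 width 33.4 dot [569.2 -78.9]
((591.1051635742188, -5.932159423828125), (309.7041931152344, 179.17507934570312), 70.55406188964844)
```

Both views agree. The left centre is about (620.5, 67.5) and the right about (569, -80). Their spacing of 156 mm matches the model. The case yaw is -19.4° and both slots are near -31.5°, so both joints start near 0.2 rad.

I'll set the fingers 42 mm apart so both tips stand in the slot, and twist about the head's axis. The right fastener comes first.

Emit:
servo_tool(series=[{"delta_pos":[36,-25,0],"twist":0},{"delta_pos":[36,-25,0],"twist":0},{"delta_pos":[36,-25,0],"twist":0},{"delta_pos":[36,-25,0],"twist":0},{"delta_pos":[36,-25,0],"twist":0},{"delta_pos":[36,-25,0],"twist":0},{"delta_pos":[36,-25,0],"twist":0}], gripper=42)

```text
t: 1.1
tool_pos: [393.7, -332.5, 304.1]
eef_rot: [3.092, 0.556, 0.0]
wrist_force: [0.8, -0.6, 0.7]
width: 42.2
grip_force: 0.0
```

Emit:
servo_tool(series=[{"delta_pos":[36,-25,0],"twist":0},{"delta_pos":[36,-25,0],"twist":0},{"delta_pos":[36,-25,0],"twist":0},{"delta_pos":[36,-25,0],"twist":0},{"delta_pos":[36,-25,0],"twist":0},{"delta_pos":[36,-25,0],"twist":0},{"delta_pos":[36,-25,0],"twist":0}])

```text
t: 1.8
tool_pos: [569.1, -80.5, 304.0]
eef_rot: [3.092, 0.556, 0.0]
wrist_force: [0.3, -1.1, 0.3]
width: 42.3
grip_force: 0.0
```

Emit:
servo_tool(series=[{"delta_pos":[0,0,0],"twist":-0.133},{"delta_pos":[0,0,0],"twist":-0.133},{"delta_pos":[0,0,0],"twist":-0.133},{"delta_pos":[0,0,0],"twist":-0.133},{"delta_pos":[0,0,0],"twist":-0.133},{"delta_pos":[0,0,0],"twist":0},{"delta_pos":[0,0,0],"twist":0}])

```text
t: 2.5
tool_pos: [568.2, -82.2, 303.9]
eef_rot: [2.744, 1.529, 0.0]
wrist_force: [-0.7, -0.3, 0.3]
width: 41.8
grip_force: 0.0
```

```bash
cat >> h.py <<'E'
def go(x,y):
    s=bot.read_state();M=R.from_rotvec(s["eef_rot"]).as_matrix();p=s["tool_pos"]
    d=M.T@np.array([x-p[0],y-p[1],0]);print("t",s["t"],"tcp",p.round(1),"yaw_y",np.degrees(np.arctan2(M[1,1],M[0,1])).round(1),"tilt",M[2].round(3),"delta",d.round(1),"q",s["q"].round(2),"w",round(s["width"],1),"F",s["wrist_force"].round(1),"T",s["torque"].round(2))
E
python3 -c "
from h import *
go(569,-80)"
```

```text
t 2.5 tcp [568.2 -82.2 303.9] yaw_y -31.7 tilt [-0.  0. -1.] delta [ 2.3 -0.5 -0. ] q [-0.25  0.42  1.47 -0.    1.25  0.31] w 41.8 F [-0.7 -0.3  0.3] T [-0.02 -0.   -0.02]
```

Emit:
servo_tool(series=[{"delta_pos":[2.3,-0.5,30],"twist":0},{"delta_pos":[0,0,40],"twist":0},{"delta_pos":[0,0,40],"twist":0},{"delta_pos":[0,0,20],"twist":0},{"delta_pos":[0,0,0],"twist":0},{"delta_pos":[0,0,0],"twist":0}])

```text
t: 3.1
tool_pos: [569.3, -80.1, 174.5]
eef_rot: [2.743, 1.532, 0.0]
wrist_force: [0.0, 0.2, 0.2]
width: 42.4
grip_force: 0.0
```

```bash
python3 -c "
from h import *
go(569,-80)
cv2.imwrite('pics/s2.png',cv2.resize(cams.camera('scene')[150:410,200:460,::-1],None,fx=2.2,fy=2.2))"
```

```text
t 3.1 tcp [569.3 -80.1 174.5] yaw_y -31.6 tilt [ 0.  0. -1.] delta [-0.1 -0.3 -0. ] q [-0.24  0.58  1.61 -0.    0.95  0.31] w 42.4 F [0.  0.2 0.2] T [ 0.03 -0.02  0.05]
```

View pics/s2.png

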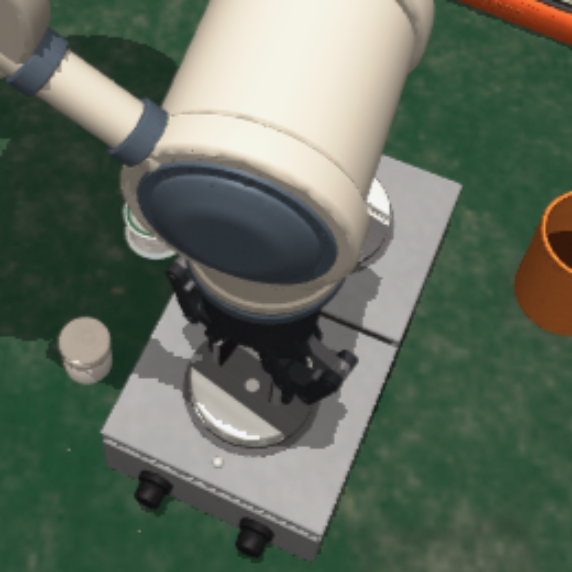

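The view shows the two fingers straddling the axis above the right head's slot, with the centre dot at (252,385) between them and the jar clear of the arm. I'll lower into the slot.

Emit:
servo_tool(series=[{"delta_pos":[0,0,5],"twist":0},{"delta_pos":[0,0,5],"twist":0},{"delta_pos":[0,0,3],"twist":0},{"delta_pos":[0,0,0],"twist":0}])

```text
t: 3.55
tool_pos: [568.8, -79.9, 160.6]
eef_rot: [-2.741, -1.534, 0.001]
wrist_force: [-1.0, -0.5, 0.1]
width: 41.8
grip_force: 0.0
```

Emit:
servo_tool(series=[{"delta_pos":[0,0,1.5],"twist":0},{"delta_pos":[0,0,1.5],"twist":0},{"delta_pos":[0,0,0],"twist":0}])

```text
t: 3.85
tool_pos: [569.0, -80.0, 157.7]
eef_rot: [-2.741, -1.535, 0.0]
wrist_force: [0.0, -0.3, 0.1]
width: 41.9
grip_force: 0.0
```

Emit:
servo_tool(series=[{"delta_pos":[0,0,1],"twist":0},{"delta_pos":[0,0,1],"twist":0},{"delta_pos":[0,0,0],"twist":0}])

```text
t: 4.15
tool_pos: [569.0, -80.0, 155.8]
eef_rot: [-2.741, -1.535, 0.0]
wrist_force: [0.3, 0.7, 0.4]
width: 42.1
grip_force: 0.0
```

Emit:
servo_tool(series=[{"delta_pos":[0,0,1],"twist":0},{"delta_pos":[0,0,1],"twist":0},{"delta_pos":[0,0,0],"twist":0}])

```text
t: 4.45
tool_pos: [568.9, -80.0, 153.7]
eef_rot: [-2.741, -1.535, 0.0]
wrist_force: [1.2, 1.1, 0.0]
width: 41.8
grip_force: 0.0
```

Emit:
servo_tool(series=[{"delta_pos":[0,0,0],"twist":0.1},{"delta_pos":[0,0,0],"twist":0.1},{"delta_pos":[0,0,0],"twist":0.1},{"delta_pos":[0,0,0],"twist":0.1},{"delta_pos":[0,0,0],"twist":0.1},{"delta_pos":[0,0,0],"twist":0}])

```text
t: 5.05
tool_pos: [569.0, -79.9, 153.8]
eef_rot: [-3.036, -0.806, -0.0]
wrist_force: [-0.5, 1.0, -1.5]
width: 42.1
grip_force: 0.4
```

```bash
python3 -c "
from h import *
go(569,-80)"
```

```text
t 5.05 tcp [569.  -79.9 153.8] yaw_y -60.3 tilt [ 0. -0. -1.] delta [-0.1  0.  -0. ] q [-0.24  0.61  1.63  0.    0.91  0.81] w 42.1 F [-0.5  1.  -1.5] T [0.19 0.   0.02]
```

Emit:
servo_tool(series=[{"delta_pos":[0,0,0.5],"twist":0.1},{"delta_pos":[0,0,0.5],"twist":0.1},{"delta_pos":[0,0,0.5],"twist":0.1},{"delta_pos":[0,0,0],"twist":0.1},{"delta_pos":[0,0,0],"twist":0.1},{"delta_pos":[0,0,0],"twist":0.1},{"delta_pos":[0,0,0],"twist":0.1}])

```text
t: 5.75
tool_pos: [569.3, -79.9, 152.3]
eef_rot: [-3.129, 0.282, -0.001]
wrist_force: [4.0, 1.1, -4.3]
width: 42.1
grip_force: 3.6
```

```bash
python3 -c "
from h import *
go(569,-80)"
```

```text
t 5.75 tcp [569.3 -79.9 152.3] yaw_y -100.3 tilt [ 0.001 -0.    -1.   ] delta [-0.3  0.1 -0. ] q [-0.24  0.61  1.63  0.    0.9   1.51] w 42.1 F [ 4.   1.1 -4.3] T [ 0.26 -0.56  0.2 ]
```

Emit:
servo_tool(series=[{"delta_pos":[0,0,0],"twist":0.1},{"delta_pos":[0,0,0],"twist":0.1},{"delta_pos":[0,0,0],"twist":0.1},{"delta_pos":[0,0,0],"twist":0.05}])

```text
t: 6.15
tool_pos: [569.3, -80.0, 152.3]
eef_rot: [-3.032, 0.822, -0.001]
wrist_force: [3.5, 1.0, -5.4]
width: 42.1
grip_force: 3.5
```

```bash
python3 -c "
from h import *
go(569,-80)"
```

```text
t 6.15 tcp [569.3 -80.  152.3] yaw_y -120.3 tilt [ 0.001 -0.    -1.   ] delta [-0.3  0.2 -0. ] q [-0.24  0.61  1.63  0.    0.9   1.86] w 42.1 F [ 3.5  1.  -5.4] T [ 0.1  -0.57  0.11]
```

The moment about z is near 0.12 N m, so the fastener is turning and hasn't reached its stop. I'll continue in small steps until the moment rises.

Emit:
servo_tool(series=[{"delta_pos":[0,0,0],"twist":0.05},{"delta_pos":[0,0,0],"twist":0.05}])

```text
t: 6.35
tool_pos: [569.3, -80.0, 152.3]
eef_rot: [-2.988, 0.97, -0.001]
wrist_force: [3.4, -0.5, -4.1]
width: 42.0
grip_force: 3.5
```

```bash
python3 -c "
from h import *
go(569,-80)"
```

```text
t 6.35 tcp [569.3 -80.  152.3] yaw_y -126.0 tilt [ 0.001 -0.    -1.   ] delta [-0.3  0.2 -0. ] q [-0.24  0.61  1.63  0.    0.9   1.95] w 42.0 F [ 3.4 -0.5 -4.1] T [ 0.07 -0.65  0.18]
```

Emit:
servo_tool(series=[{"delta_pos":[0,0,0],"twist":0.04},{"delta_pos":[0,0,0],"twist":0.04}])

```text
t: 6.55
tool_pos: [569.4, -80.1, 152.3]
eef_rot: [2.947, -1.087, 0.001]
wrist_force: [3.9, 0.1, -7.0]
width: 42.1
grip_force: 18.2
```

```bash
python3 -c "
from h import *
go(569,-80)"
```

```text
t 6.55 tcp [569.4 -80.1 152.3] yaw_y -130.5 tilt [ 0.001 -0.    -1.   ] delta [-0.4  0.2 -0. ] q [-0.24  0.61  1.63 -0.    0.9   2.03] w 42.1 F [ 3.9  0.1 -7. ] T [ 0.05 -0.76  1.24]
```

The moment jumped to 1.24 N m, so the fastener is at its hard stop. I'll back off inside the slack, lift out, return the twist and check.

Emit:
servo_tool(series=[{"delta_pos":[0,0,0],"twist":-0.12},{"delta_pos":[0,0,0],"twist":-0.13},{"delta_pos":[0,0,-10],"twist":0},{"delta_pos":[0,0,-20],"twist":0},{"delta_pos":[0,0,-40],"twist":0},{"delta_pos":[0,0,-20],"twist":-0.12},{"delta_pos":[0,0,0],"twist":-0.14},{"delta_pos":[0,0,0],"twist":-0.14}])

```text
t: 7.35
tool_pos: [569.3, -80.1, 244.1]
eef_rot: [3.14, -0.088, 0.003]
wrist_force: [-0.2, 0.2, -0.9]
width: 41.6
grip_force: 0.0
```

Emit:
servo_tool(series=[{"delta_pos":[0,0,0],"twist":-0.14},{"delta_pos":[0,0,0],"twist":-0.14},{"delta_pos":[0,0,0],"twist":-0.14},{"delta_pos":[0,0,0],"twist":-0.14},{"delta_pos":[0,0,0],"twist":-0.14},{"delta_pos":[0,0,0],"twist":-0.14},{"delta_pos":[0,0,0],"twist":-0.14},{"delta_pos":[0,0,0],"twist":-0.09}])

```text
t: 8.15
tool_pos: [569.0, -80.0, 243.2]
eef_rot: [2.746, 1.525, 0.001]
wrist_force: [-0.4, 0.1, -0.9]
width: 42.1
grip_force: 0.0
```

```bash
python3 -c "
from h import *
go(620.5,67.5)"
```

```text
t 8.15 tcp [569.  -80.  243.2] yaw_y -31.9 tilt [ 0.     0.001 -1.   ] delta [152.5 -34.2   0. ] q [-0.24  0.49  1.55 -0.    1.11  0.31] w 42.1 F [-0.4  0.1 -0.9] T [-0.02  0.01 -0.03]
```

Emit:
servo_tool(series=[{"delta_pos":[38,-8.5,0],"twist":0},{"delta_pos":[38,-8.5,0],"twist":0},{"delta_pos":[38,-8.5,0],"twist":0},{"delta_pos":[38.5,-8.7,0],"twist":0},{"delta_pos":[0,0,0],"twist":0},{"delta_pos":[0,0,0],"twist":0}])

```text
t: 8.75
tool_pos: [621.0, 68.1, 242.9]
eef_rot: [2.749, 1.521, 0.0]
wrist_force: [-0.5, -0.8, -0.2]
width: 42.0
grip_force: 0.0
```

```bash
python3 -c "
from h import *
go(620.5,67.5);slots('scene',[(314,325)],78)
cv2.imwrite('pics/s3.png',cv2.resize(cams.camera('scene')[150:410,200:460,::-1],None,fx=2.2,fy=2.2))"
```

```text
t 8.75 tcp [621.   68.1 242.9] yaw_y -32.1 tilt [ 0.  0. -1.] delta [-0.8 -0.1 -0. ] q [ 0.01  0.55  1.42 -0.    1.17  0.57] w 42.0 F [-0.5 -0.8 -0.2] T [0.   0.05 0.03]
scene (314, 325) floor c [568.5 -77.6] yaw 71.9 width 37.8 dot [569.2 -78.8]
```

View pics/s3.png

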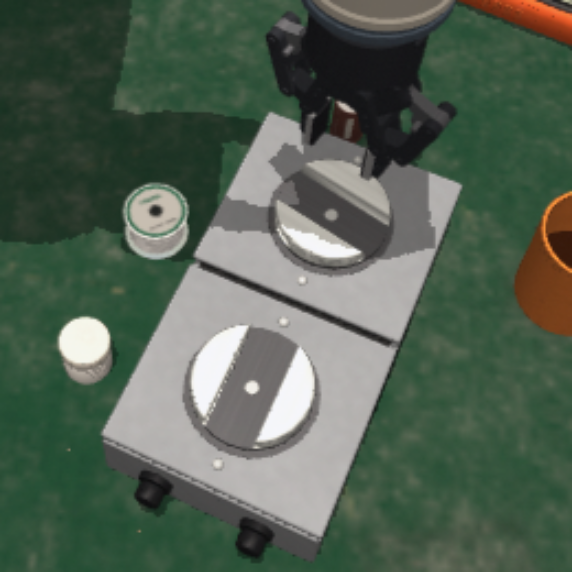

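The right head's slot, centred at (252,387), now points at its two dots at (284,322) and (217,464), so it is locked. The left slot is under the gripper. I'll lower in stages and turn.

Emit:
servo_tool(series=[{"delta_pos":[-0.8,0,30],"twist":0},{"delta_pos":[0,0,30],"twist":0},{"delta_pos":[0,0,15],"twist":0},{"delta_pos":[0,0,5],"twist":0},{"delta_pos":[0,0,0],"twist":0}])

```text
t: 9.35
tool_pos: [620.4, 65.9, 162.3]
eef_rot: [-2.75, -1.519, 0.001]
wrist_force: [1.1, 0.6, 0.6]
width: 42.3
grip_force: 0.0
```

Emit:
servo_tool(series=[{"delta_pos":[0,0,3],"twist":0},{"delta_pos":[0,0,2],"twist":0},{"delta_pos":[0,0,2],"twist":0},{"delta_pos":[0,0,1.5],"twist":0},{"delta_pos":[0,0,0],"twist":0}])

```text
t: 9.85
tool_pos: [620.6, 66.7, 153.8]
eef_rot: [-2.749, -1.521, 0.0]
wrist_force: [0.1, -0.1, -0.2]
width: 41.9
grip_force: 0.0
```

```bash
python3 -c "
from h import *
go(620.5,67.5)"
```

```text
t 9.85 tcp [620.6  66.7 153.8] yaw_y -32.1 tilt [-0. -0. -1.] delta [ 0.6 -0.5  0. ] q [ 0.01  0.66  1.5  -0.    0.98  0.57] w 41.9 F [ 0.1 -0.1 -0.2] T [ 0.01  0.08 -0.02]
```

Well centred and no contact. Turn by about 1.3 rad, then approach the stop gently.

Emit:
servo_tool(series=[{"delta_pos":[0.5,-0.4,0],"twist":0.1},{"delta_pos":[0,0,0],"twist":0.1},{"delta_pos":[0,0,0],"twist":0.1},{"delta_pos":[0,0,0],"twist":0.1},{"delta_pos":[0,0,0],"twist":0.1},{"delta_pos":[0,0,0.5],"twist":0.1},{"delta_pos":[0,0,0.5],"twist":0.1},{"delta_pos":[0,0,0.5],"twist":0.1}])

```text
t: 10.65
tool_pos: [620.7, 67.5, 152.5]
eef_rot: [-3.125, -0.324, -0.001]
wrist_force: [0.4, 1.1, 1.8]
width: 41.8
grip_force: 2.6
```

Emit:
servo_tool(series=[{"delta_pos":[0,0,0],"twist":0.1},{"delta_pos":[0,0,0],"twist":0.1},{"delta_pos":[0,0,0],"twist":0.1},{"delta_pos":[0,0,0],"twist":0.1},{"delta_pos":[0,0,0],"twist":0.1},{"delta_pos":[0,0,0],"twist":0.1},{"delta_pos":[0,0,0],"twist":0.1}])

```text
t: 11.35
tool_pos: [620.9, 67.4, 152.3]
eef_rot: [-3.046, 0.767, -0.001]
wrist_force: [3.5, -0.5, -5.3]
width: 42.0
grip_force: 3.8
```

```bash
python3 -c "
from h import *
go(620.5,67.5)"
```

```text
t 11.35 tcp [620.9  67.4 152.3] yaw_y -118.3 tilt [ 0.001 -0.    -1.   ] delta [-0.4  0.1 -0. ] q [0.01 0.66 1.5  0.   0.98 2.08] w 42.0 F [ 3.5 -0.5 -5.3] T [ 0.13 -0.63  0.16]
```

Emit:
servo_tool(series=[{"delta_pos":[0,0,0],"twist":0.05},{"delta_pos":[0,0,0],"twist":0.05},{"delta_pos":[0,0,0],"twist":0.04}])

```text
t: 11.65
tool_pos: [620.9, 67.4, 152.3]
eef_rot: [-2.986, 0.975, -0.001]
wrist_force: [3.4, -0.5, -5.8]
width: 41.7
grip_force: 3.5
```

```bash
python3 -c "
from h import *
go(620.5,67.5)"
```

```text
t 11.65 tcp [620.9  67.4 152.3] yaw_y -126.2 tilt [ 0.001 -0.    -1.   ] delta [-0.4  0.2 -0. ] q [ 0.01  0.66  1.5  -0.    0.98  2.21] w 41.7 F [ 3.4 -0.5 -5.8] T [ 0.03 -0.6   0.17]
```

Emit:
servo_tool(series=[{"delta_pos":[0,0,0],"twist":0.04},{"delta_pos":[0,0,0],"twist":0.03}])

```text
t: 11.85
tool_pos: [620.9, 67.3, 152.3]
eef_rot: [-2.951, 1.078, -0.001]
wrist_force: [4.8, -0.1, -6.9]
width: 42.2
grip_force: 14.5
```

```bash
python3 -c "
from h import *
go(620.5,67.5)"
```

```text
t 11.85 tcp [620.9  67.3 152.3] yaw_y -130.1 tilt [ 0.001 -0.    -1.   ] delta [-0.4  0.2 -0. ] q [ 0.01  0.66  1.5  -0.    0.98  2.28] w 42.2 F [ 4.8 -0.1 -6.9] T [-0.05 -0.72  0.91]
```

The left one is at its stop too (0.91 N m, same yaw). I'll back off, lift, and move aside to look.

Emit:
servo_tool(series=[{"delta_pos":[0,0,0],"twist":-0.12},{"delta_pos":[0,0,0],"twist":-0.13},{"delta_pos":[0,0,-10],"twist":0},{"delta_pos":[0,0,-20],"twist":0},{"delta_pos":[0,0,-40],"twist":0},{"delta_pos":[0,0,-40],"twist":0},{"delta_pos":[0,0,-30],"twist":0},{"delta_pos":[0,0,0],"twist":0}])

```text
t: 12.65
tool_pos: [622.1, 67.5, 297.8]
eef_rot: [-3.059, 0.706, -0.012]
wrist_force: [0.5, -0.1, 0.4]
width: 42.0
grip_force: 0.0
```

```bash
python3 -c "
from h import *
go(620.5,67.5);slots('scene',[(351,249),(314,327)],78)
cv2.imwrite('pics/s4.png',cv2.resize(cams.camera('scene')[150:410,200:460,::-1],None,fx=2.2,fy=2.2))"
```

```text
t 12.65 tcp [622.1  67.5 297.8] yaw_y -116.0 tilt [ 0.007 -0.004 -1.   ] delta [-1.4  0.6 -0. ] q [0.01 0.5  1.36 0.   1.28 2.04] w 42.0 F [ 0.5 -0.1  0.4] T [ 0.03  0.01 -0.01]
scene (351, 249) floor c [620.   68.8] yaw 72.1 width 37.6 dot [620.5  68.3]
scene (314, 327) floor c [567.8 -80.6] yaw 71.7 width 37.7 dot [569.  -78.7]
```

View pics/s4.png

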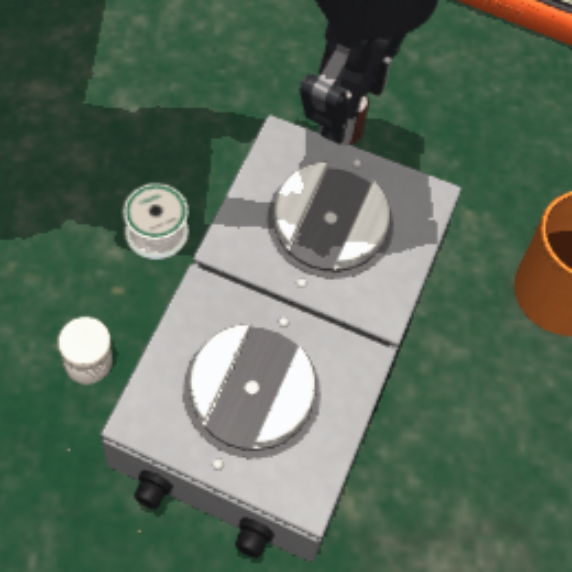

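Both slots now point at their dots: the left at (357,162)/(302,282), the right at (284,322)/(217,464). The measured yaws are 72.1° and 71.7°, against 70.6° for full lock. The jar, spool and capacitor still stand, and the arm is clear.

```bash
python3 -c "
from rig import bot
print(bot.job_done())"
```

```text
the job is handed in; nothing more can be done
None
```

Both fasteners were turned clockwise to their hard stops and their slots point at the dots on the covers; the jar, capacitor and spool are still standing where they were, and the job was handed in at about 13 s with no verdict shown.

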